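Hover a test cassette over the reader's glass

ROBOT

A 6-joint arm with a two-finger parallel gripper is mounted at the origin on a cart in front of the work surface, level with it; the furniture and walls round the work are solid. World frame = base frame: x ahead of the robot, y to its left, z up, the work surface at z = 0. Lengths are in m, angles in rad, forces in N, time in s.
With the tool pointing down it reaches from about 0.3 to 0.775 m from the base axis. Payload 14.6 kg.
Tool frame: the origin (TCP) lies at the very end of the fingers, on their centre line; the grasp point (between the pads) lies 19 mm behind it; z points along the fingers, x is the direction in which the jaws open and shut, and the axes are right-handed (so a half turn about z gives the same grasp; the last joint's range is limited). The gripper opens to 94 mm and grips with 3 to 60 N. Pads are 16 mm wide; open, the fingers measure 119 mm over their backs; the gripper's body (75 mm by 177 mm) begins 78 mm behind the grasp point.
Start: joints at [1.121, 0.3, 1.521, -0, 1.321, -0.067], TCP at [0.205, 0.51, 0.205] pointing down, gripper open.
Joint ranges: [-3.03, 3.03], [-0.79, 2.21], [0.23, 2.52], [-1.04, 4.18], [0, 3.07], [-2.55, 2.55]. Speed limits (rad/s): [2.22, 2.22, 2.57, 3.14, 3.14, 3.14].

INTERFACE

Orientations are given as [roll, pitch, yaw] about the fixed x, y, z axes, in that order (R = Rz(yaw) Ry(pitch) Rx(roll)).
In Python, from station import ctrl gives the robot as it stands.
- The arm moves only by the shell command python3 -m inch 'ROWS' [FORCE]. ROWS is JSON, one flat list of numbers, 7 for each row, row after row: the shift along the tool's x, y, z in cm, then the turn, a rotation vector about the tool's x, y, z in rad, then the opening, from 0 (shut) to 1 (fully open). In form: [tx, ty, tz, wx, wy, wz, claw, tx, ty, tz, wx, wy, wz, claw, ...]. A call has 1 to 20 rows; each row shifts and turns the commanded pose from where the row before left it, along the tool's axes as they then stand; what a row does not reach is not made up. A row lasts 1/8 s, in which the tool goes at most 62.5 mm and 10.7 degrees, less where a joint would pass 70% of its speed; a pose out of reach is approached as far as the arm can. A call is refused whole if a number of a shift passes 6.25 or a number of a turn 0.188, either way. A call with a gripper value outside its range is refused whole. The fingers move at their own pace and stop on an object; FORCE is the grip in N (left out, the last holds). Time passes only in rows, so rows that do not move let the fingers close. It gives the time, the measured TCP pose, the force and the opening at its end, in the units of the state.
- ctrl.get_obs(): the state, without advancing time (a new reading comes with each control period).
- ctrl.camera(name): name is "scene" or "side" or "wrist"; returns (picture, depth): 400x640x3 uint8, red, green, blue; 400x640 float32, m along the optical axis (not along the pixel's ray), 0 where there is no reading.
- ctrl.camera_params(name): a dict with "vertical_fov" (degrees; the focal length in pixels is half the picture's height over the tangent of half this angle, whatever the lens; pixels are square), "cx", "cy" (the principal point, pixels), "camera_from_world" (4x4, takes a point from world to camera coordinates); the wrist camera has in their place "mount" (4x4, takes a point from camera to tool coordinates, whose origin is the TCP and whose axes are the tool frame's). Camera axes: x right, y down, z forward; pixel columns grow to the right and rows downward; lengths in m; the calibration is good to about 2 mm. A picture is of the moment at which its call begins: read the wrist's pose just before it. camera_params takes no time and is no camera call.
- ctrl.hand_in(): hands the job in, once; it reports no verdict.
Trained networks look in the newest picture that a camera, given by its name, has taken for a name from the list of things; names that differ only in an ending like _2 or _b are one class to them, and where a whole thing is asked for, a point or a joint stands for the part that bears it (a point fixed in the world has none). Each returns a list of dicts, best first, with "score" (0 to 1); they miss things now and then, are a little off and sometimes report something else, mostly with a low value. They report only what shows in the picture. A call takes as long as a camera call. They do not tell look-alikes from the thing itself.
- ctrl.spot_in(camera, label): "bbox" ([centre column, centre row, width, height] in pixels, round what is visible of it).
- ctrl.place_of(camera, label): "centre" ([column, row] in pixels: a listed point, or the origin of a listed thing).
The state is a dict: "time_s": time; "qpos": joint angles; "joint_vel": joint speeds; "tau": joint torques, N m; "ee_pos": TCP position; "eef_rot": TCP orientation; "force": force on the tool from outside, world axes, zero at the start; "moment": the same for the moment, N m; "grip_width": finger opening in m.
Only numpy, scipy, OpenCV 4.12 (cv2) and the standard library are available. Lean on these libraries where they do the work, as an engineer would, in place of code of your own. Each camera call takes 0.05 s, during which the arm holds its last target. There are 200 camera calls.

TASK

Lever the grey hinged cover of the white cassette reader open with the blade of the spatula until it leans back past upright, then lay the spatula gently back down on the free bench. Take the test cassette that lies on the low carton, lift it clear above the tops of the bottles standing in between, carry it over them and finish still holding it level about a centimetre above the middle of the reader's glass, its long side along the long side of the glass, for a contactless reading. Neither gripper nor cassette may touch the reader or its cover, and the bottles and the other cassette stay where they are.

Things in the scene. Friction and masses are not known exactly. Their poses are not given: they have to be found in the camera images.
- reader: White cassette reader fixed on the bench, 130 x 174 mm, 46 mm high, yaw within 0.25 rad. Origin on the bench under the middle of its glass; x to its back (away from the robot), y to its left, z up. Spans x -70 to 60, y -62 to 112 mm. Behind x -22 mm is the deck, 46 mm high, with glass and, at the left, a small display; in front a ledge 36 mm high.
- glass_centre (a point): Middle of the reader's flat glass, on its surface, 46 mm above the bench (axes as the reader's). The glass measures 30 mm along x and 82 mm along y (its long side runs left to right), in a thin grey frame 1 mm high. Hidden under the cover while that is closed.
- cover (a joint): Angle of the reader's grey cover, a plate 72 x 90 mm, 3 mm thick, with a white panel on top, hinged at its back edge: 0 closed (flat, underside 48.5 mm above the bench), 1.57 upright, 2.0 fully back. Starts closed or ajar by at most 0.06. It weighs 50 g; its stiff hinge (0.025 N m) keeps any angle; about 0.7 N at the lip moves it.
- cover_lip (a point): Middle of the cover's free front edge, at half its thickness; it moves with the cover. Closed, it is at reader x -36, z 50 mm and overhangs the ledge by 14 mm: below it is a slot 12 mm high (z 36 to 48 mm), closed at the back by the step of the deck at reader x -22 mm.
- cover_hinge (a point): Middle of the cover's hinge axis, at reader x +36, z 50 mm; the axis runs along the reader's y. Does not move with the cover; axes as the reader's.
- spatula: Spatula, 45 g, lying at the robot's left: black handle 95 x 12 x 12 mm, flat steel blade 14 mm wide, 2 mm thick. Origin under the middle of the handle; x along the handle to the blade, z up. The blade's middle plane is 6 mm above the handle's underside; it ends at x +132 mm; centre of mass about x +15 mm. Points away from the robot within 0.4 rad.
- spatula_tip (a point): Middle of the end of the spatula's blade, 132 mm along the spatula's x and 6 mm above the underside of its handle.
- carton: Low pale closed carton of 88 x 126 mm, 38 mm high, fixed on the bench at the robot's right; origin under its middle, long side along its y.
- cassette: The cassette to be read: white flat test cassette 70 x 20 mm, 5 mm thick, 12 g, lying on top of the carton (underside 38 mm above the bench), roughly along the carton's long side. Origin in the middle of its underside, x along its 70 mm length, z up. Which end points left does not matter.
- spare_cassette: Another, equal white cassette lying on the bench itself, in front of the bottles; to be left alone. Origin in the middle of its underside.
- big_bottle: Brown bottle with white cap, 54 mm in diameter, 105 mm high, in the row of three bottles between carton and reader; origin under its middle.
- mid_bottle: White bottle with red cap, 44 mm in diameter, 85 mm high, in that row; origin under its middle.
- small_bottle: Brown bottle with black cap, 34 mm in diameter, 70 mm high, in that row; origin under its middle.
Mind the look-alikes: they are no part of the job. What is shaped like the cassette but purple is not meant.

How it is judged:
By the outcome, as a careful person would: the job done as asked, in the order asked, and still so for the second after the job is handed in, while the arm keeps its last pose, push and grip.
It also fails if it takes over 61 s, if anything falls off the work surface, if the arm or the gripper's body presses on something with over 40 N, if the wrist force passes 120 N, or if a joint passes its speed limit or range.

## Working session

There is one attempt and no reset: what is moved stays moved. The work goes in short steps, Python scripts to look and compute and a shell command to move; the robot and the scene stay as the last step left them, time stands still between calls to the robot, and variables do not carry over. Pictures are saved under pics/ and viewed, about 8 in all and at most 12, crops included, and the job is handed in when it is done.

```bash
mkdir -p pics; ls
cat > h.py <<'E'
import numpy as np, cv2
from scipy.spatial.transform import Rotation as R
from station import ctrl
def T():
    o=ctrl.get_obs(); M=np.eye(4); M[:3,:3]=R.from_euler('xyz',o['eef_rot']).as_matrix(); M[:3,3]=o['ee_pos']; return M
def cam(n):
    p=ctrl.camera_params(n); f=200/np.tan(np.radians(p['vertical_fov'])/2)
    W=T()@np.array(p['mount']) if n=='wrist' else np.linalg.inv(np.array(p['camera_from_world']))
    return f,p['cx'],p['cy'],W
def shot(n,fn=None):
    c=cam(n); im,d=ctrl.camera(n)
    if fn: cv2.imwrite('pics/'+fn,im[:,:,::-1])
    return c,im,d
def atz(c,uv,z):
    f,cx,cy,W=c; r=W[:3,:3]@np.array([(uv[0]-cx)/f,(uv[1]-cy)/f,1]); return W[:3,3]+r*(z-W[2,3])/r[2]
def cloud(c,d):
    f,cx,cy,W=c; v,u=np.mgrid[:400,:640]; P=np.stack([(u-cx)/f*d,(v-cy)/f*d,d],-1)
    return P@W[:3,:3].T+W[:3,3]
def proj(c,p):
    f,cx,cy,W=c; q=W[:3,:3].T@(np.asarray(p)-W[:3,3]); return np.array([cx+f*q[0]/q[2],cy+f*q[1]/q[2]])
E
cat > a.py <<'E'
from h import *
Z=dict(reader=0,cover_lip=.05,cover_hinge=.05,spatula=0,spatula_tip=.006,carton=0,cassette=.038,spare_cassette=0,big_bottle=0,mid_bottle=0,small_bottle=0)
ims=[]
for n in ('scene','side'):
    c,im,d=shot(n,n+'0.png')
    np.savez('pics/'+n+'0.npz',im=im,d=d)
    print(n,c[3][:3,3].round(3), c[0])
    for k,z in Z.items():
        for r in ctrl.place_of(n,k)[:2]: print(k,round(r['score'],2),np.round(r['centre']),atz(c,r['centre'],z)[:2].round(4))
print(ctrl.get_obs()['time_s'])
E
python3 a.py
```

```text
pics
scene [-0.032 -0.733  1.147] 484.5513277450909
reader 0.64 [337. 171.] [0.6272 0.0678]
cover_lip 0.95 [324. 164.] [0.5836 0.078 ]
cover_hinge 0.77 [346. 157.] [0.6573 0.062 ]
cover_hinge 0.41 [253. 150.] [0.4373 0.2596]
spatula 0.61 [252. 149.] [0.4595 0.31  ]
spatula_tip 0.74 [285. 125.] [0.6051 0.3353]
carton 0.68 [383. 281.] [ 0.4854 -0.3175]
cassette 0.78 [384. 275.] [ 0.4828 -0.3215]
cassette 0.72 [330. 293.] [ 0.336 -0.279]
spare_cassette 0.69 [317. 251.] [ 0.3993 -0.1386]
big_bottle 0.84 [346. 240.] [ 0.486  -0.1569]
mid_bottle 0.94 [391. 204.] [ 0.678  -0.1346]
small_bottle 0.69 [372. 227.] [ 0.5748 -0.1672]
side [0.422 0.838 0.519] 374.45698238696764
reader 0.7 [283. 241.] [0.6136 0.0681]
reader 0.23 [337. 318.] [0.4613 0.3177]
cover_lip 0.8 [296. 226.] [0.5761 0.0796]
cover_hinge 0.98 [265. 222.] [0.6553 0.0638]
spatula 0.82 [339. 319.] [0.4572 0.3204]
spatula_tip 0.9 [266. 318.] [0.5913 0.334 ]
spatula_tip 0.62 [281. 242.] [0.6144 0.0816]
carton 0.64 [345. 179.] [ 0.4769 -0.3174]
cassette 0.57 [342. 171.] [ 0.4854 -0.2947]
cassette 0.53 [384. 186.] [ 0.3549 -0.1844]
spare_cassette 0.66 [367. 207.] [ 0.4021 -0.1197]
spare_cassette 0.44 [338. 318.] [0.4591 0.3196]
big_bottle 0.92 [341. 196.] [ 0.4812 -0.184 ]
mid_bottle 0.28 [276. 226.] [0.6433 0.0014]
small_bottle 0.49 [312. 197.] [ 0.569  -0.1753]
1.2
```

View pics/scene0.png

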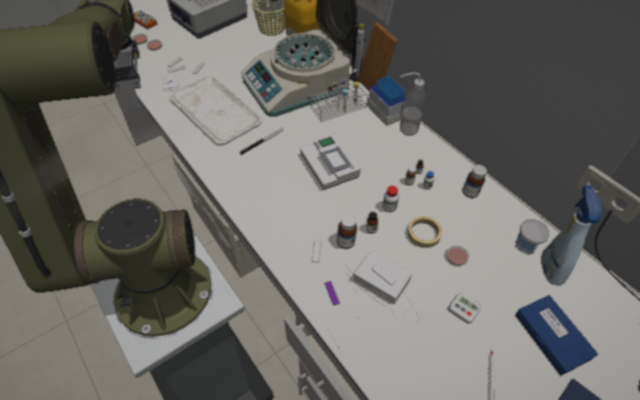

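View pics/side0.png

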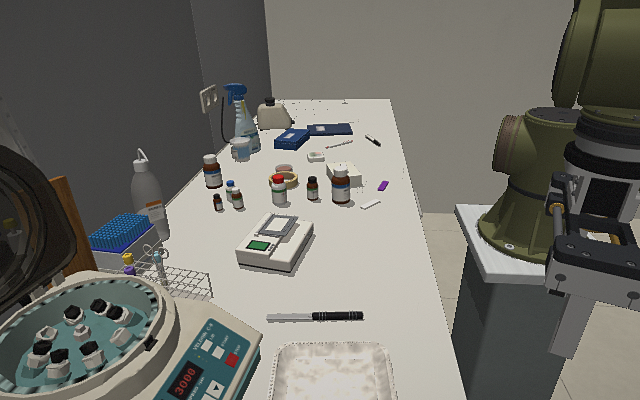

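```bash
cat >> h.py <<'E'
def goto(p,yawx=None,n=None):
    """tool-down: print turn about tool z so that tool x has world yaw yawx(mod pi), then shift in tool axes after the turn, cm"""
    M=T(); x=M[:3,0]; y0=np.arctan2(x[1],x[0]); dw=0 if yawx is None else (yawx-y0+np.pi/2)%np.pi-np.pi/2
    # world +yaw = -turn about tool z when tool points down
    Rn=R.from_euler('z',dw).as_matrix()@M[:3,:3]
    s=Rn.T@(np.asarray(p)-M[:3,3])*100
    print('turn wz',round(-dw,4),'then shift cm',s.round(2),'rows',np.ceil(np.abs(s).max()/6.25))
E
python3 - <<'E'
from h import *
o=ctrl.get_obs(); print({k:np.round(v,3) for k,v in o.items()})
print(T().round(3)); print(np.round(ctrl.camera_params('wrist')['mount'],3), cam('wrist')[0])
goto([.475,.317,.20],0.11+np.pi/2)
for n in('scene','side'):
    f=np.load(f'pics/{n}0.npz');c=cam(n);P=cloud(c,f['d']);im=f['im'].astype(int)
    # reader top points
    m=(P[...,2]>.04)&(P[...,2]<.06)&(abs(P[...,0]-.62)<.13)&(abs(P[...,1]-.08)<.15)
    q=P[m][:,:2].astype(np.float32); print(n,m.sum(),cv2.minAreaRect(q))
    # spatula handle dark
    m=(im.sum(2)<150)&(P[...,2]>-.005)&(P[...,2]<.025)&(abs(P[...,0]-.46)<.1)&(abs(P[...,1]-.32)<.06)
    print(m.sum(),cv2.minAreaRect(P[m][:,:2].astype(np.float32)))
    m=(P[...,2]>.03)&(P[...,2]<.06)&(abs(P[...,0]-.48)<.1)&(abs(P[...,1]+.31)<.09)
    print(m.sum(),cv2.minAreaRect(P[m][:,:2].astype(np.float32)))
E
```

```text
{'time_s': np.float64(1.2), 'qpos': array([ 1.121,  0.3  ,  1.521,  0.   ,  1.321, -0.067]), 'joint_vel': array([-0.   , -0.   ,  0.002, -0.002, -0.   ,  0.001]), 'tau': array([ 0.0000e+00, -5.3167e+01, -3.5292e+01,  7.1000e-02,  2.1000e-02,
        0.0000e+00]), 'ee_pos': array([0.205, 0.51 , 0.205]), 'eef_rot': array([-3.142, -0.   ,  1.188]), 'force': array([ 0.068, -0.08 ,  0.508]), 'moment': array([ 0.046, -0.011, -0.05 ]), 'grip_width': np.float64(0.094)}
[[ 0.373  0.928  0.     0.205]
 [ 0.928 -0.373  0.     0.51 ]
 [ 0.    -0.    -1.     0.205]
 [ 0.     0.     0.     1.   ]]
[[ 1.    -0.     0.001  0.   ]
 [-0.     0.97   0.243 -0.07 ]
 [-0.001 -0.243  0.97  -0.179]
 [ 0.     0.     0.     1.   ]] 309.9809092499209
turn wz -0.4928 then shift cm [-22.16  24.67   0.55] rows 4.0
scene 1145 ((0.6206032037734985, 0.09770304709672928), (0.17923101782798767, 0.129306361079216), 79.7689437866211)
33 ((0.4568697512149811, 0.31146925687789917), (0.08391166478395462, 0.009955658577382565), 2.255645275115967)
1501 ((0.48430997133255005, -0.3140367567539215), (0.09236344695091248, 0.1267612725496292), 18.862010955810547)
side 1496 ((0.6350021362304688, 0.10113748908042908), (0.17351892590522766, 0.09718822687864304), 80.11054992675781)
351 ((0.4603113830089569, 0.3201504051685333), (0.09279562532901764, 0.012378816492855549), 6.427703857421875)
289 ((0.4822443425655365, -0.3099977970123291), (0.08869008719921112, 0.12895408272743225), 18.657390594482422)
```

```bash
python3 -m inch '[0,0,2,0,0,-0.165,1, 0,0,2,0,0,-0.164,1, 0,0,2,0,0,-0.164,1, -3.2,3.5,0.3,0,0,0,1, -3.2,3.5,0.3,0,0,0,1, -3.2,3.5,0.3,0,0,0,1, -3.2,3.5,0.3,0,0,0,1, -3.2,3.5,0.3,0,0,0,1, -3.2,3.5,0.3,0,0,0,1, -3,3.7,0.3,0,0,0,1, 0,0,0,0,0,0,1]'
cat > b.py <<'E'
from h import *
c,im,d=shot('wrist','w1.png'); P=cloud(c,d); print(T().round(3)[:3,3])
m=(im.astype(int).sum(2)<150)&(P[...,2]>-.005)&(P[...,2]<.03)&(abs(P[...,0]-.46)<.09)&(abs(P[...,1]-.32)<.04)
r=cv2.minAreaRect(P[m][:,:2].astype(np.float32)); print(m.sum(),r)
for k,z in (('spatula',0),('spatula_tip',.006)):
    for q in ctrl.place_of('wrist',k)[:1]: print(k,q['score'],q['centre'],atz(c,q['centre'],z))
b=cv2.boxPoints(r); 
goto([.475,.317,.007])
E
python3 b.py
```

```text
time_s: 2.58
ee_pos: [0.4772, 0.3149, 0.124]
eef_rot: [-3.141, 0.0, 1.678]
force: [-0.7, 1.5, -0.4]
grip_width: 0.094
[0.476 0.316 0.124]
0 ((0.0, 0.0), (0.0, 0.0), 0.0)
spatula 0.85 [325.6, 180.7] [0.46034533 0.31508309 0.        ]
spatula_tip 0.85 [326.4, 304.6] [0.59335949 0.33040379 0.006     ]
turn wz 0 then shift cm [-1.000e-02  2.000e-02  1.174e+01] rows 2.0
```

View pics/w1.png

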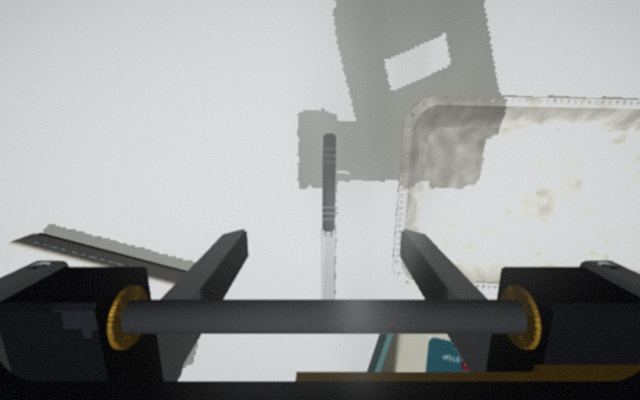

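Run:
```python
from h import *
c=cam('wrist')
a=atz(c,(329.5,133),.01);b=atz(c,(330,231),.01);print(a,b,np.arctan2(*(b-a)[1::-1]),np.linalg.norm(b-a)); m=(a+b)/2
t=atz(c,(329.5,299),.006);print(t, atz(c,(401,180),0.02))
y=np.arctan2(*(b-a)[1::-1]); goto([*(m[:2]+.018*np.array([np.cos(y),np.sin(y)])),.004],y+np.pi/2)
```

```text
[0.41157832 0.31563376 0.01      ] [0.50629558 0.32710222 0.01      ] 0.1204944819429837 0.09540904200681956
[0.58409278 0.33568249 0.006     ] [0.44620279 0.38604458 0.02      ]
turn wz -0.01 then shift cm [ 0.61  0.28 12.04] rows 2.0
```

```bash
python3 -m inch '[0.31,0.14,2,0,0,-0.01,0.45, 0.3,0.14,4,0,0,0,0.45, 0,0,3,0,0,0,0.45, 0,0,2,0,0,0,0.45, 0,0,1.15,0,0,0,0.45, 0,0,0,0,0,0,0, 0,0,0,0,0,0,0, 0,0,0,0,0,0,0,0,0,0,0,0,0,0]' 50; python3 -m inch '[0,0,0,0,0,0,0, 0,0,-1,0,0,0,0, 0,0,-3,0,0,0,0, 0,0,-4,0,0,0,0, 0,0,0,0,0,0,0]'
```

```text
time_s: 3.85
ee_pos: [0.4777, 0.3232, 0.0036]
eef_rot: [3.141, -0.0, 1.691]
force: [-1.1, -0.6, 4.0]
grip_width: 0.011
time_s: 4.47
ee_pos: [0.4787, 0.3239, 0.0864]
eef_rot: [3.137, -0.002, 1.691]
force: [0.0, -0.5, -1.3]
grip_width: 0.0118
```

Run:
```python
from h import *
goto([.59,.085,.22],-.18+np.pi/2)
```

```text
turn wz 0.3002 then shift cm [-21.48  15.29 -13.34] rows 4.0
```

```bash
python3 -m inch '[0,0,-4.5,0,0,0.15,0, 0,0,-4.5,0,0,0.15,0, -3,2.2,-4.3,0,0,0,0, -4,2.8,0,0,0,0,0, -4,2.8,0,0,0,0,0, -4,2.8,0,0,0,0,0, -4,2.8,0,0,0,0,0, -2.5,1.9,0,0,0,0,0, 0,0,0,0,0,0,0, 0,0,0,0,0,0,0]'
cat > c.py <<'E'
from h import *
c,im,d=shot('wrist','w2.png'); P=cloud(c,d); print(T().round(4)[:3,3],ctrl.get_obs()['eef_rot'])
np.savez('pics/w2.npz',im=im,d=d)
m=(P[...,2]>.03)&(P[...,2]<.058)&(abs(P[...,0]-.62)<.14)&(abs(P[...,1]-.08)<.15)
m=cv2.morphologyEx(m.astype(np.uint8),cv2.MORPH_OPEN,np.ones((5,5)))>0
print(m.sum(),cv2.minAreaRect(P[m][:,:2].astype(np.float32)),np.argwhere(m).min(0),np.argwhere(m).max(0))
for k,z in (('reader',0),('cover_lip',.05),('cover_hinge',.05),('spatula_tip',T()[2,3]+.002)):
    for q in ctrl.place_of('wrist',k)[:1]: print(k,round(q['score'],2),np.round(q['centre']),atz(c,q['centre'],z).round(4))
cs,im,d=shot('side','s2.png'); tz=T()[2,3]+.0024
for q in ctrl.place_of('side','spatula_tip')[:1]: print(q, proj(cs,(T()@[0,.114,-.0024,1])[:3]))
E
python3 c.py
```

```text
time_s: 5.72
ee_pos: [0.5891, 0.0848, 0.2154]
eef_rot: [-3.141, 0.0, 1.391]
force: [0.0, -0.1, -1.3]
grip_width: 0.0111
[0.5891 0.0851 0.2156] [-3.14100147e+00 -7.47443875e-06  1.39185413e+00]
11893 ((0.6200839281082153, 0.1016632616519928), (0.17433248460292816, 0.1292104870080948), 79.8790512084961) [155 268] [262 416]
reader 0.88 [320. 209.] [0.6245 0.0738 0.    ]
cover_lip 0.55 [321. 186.] [0.5857 0.0832 0.05  ]
spatula_tip 0.67 [108.  56.] [ 0.4657 -0.0078  0.2176]
{'centre': [238.2, 160.5], 'score': 0.74} [237.79610193 157.59734928]
```

View pics/w2.png

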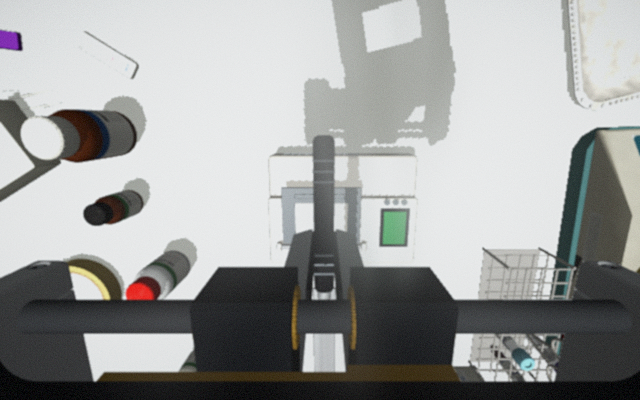

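```bash
python3 -m inch '[-0.25,-4.2,0,0,0,0,0, -0.25,-4.2,2,0,0,0,0, 0,-4.2,4,0,0,0,0, 0,-4,4.5,0,0,0,0, 0,0,4,0,0,0,0, 0,0,3,0,0,0,0, 0,0,0,0,0,0,0, 0,0,0,0,0,0,0]'
cat > d.py <<'E'
from h import *
import sys
M=T(); print(M[:3,3].round(4))
c,im,d=shot('side'); O=np.array([.6206,.0750]); ps=-.1766
def rw(x,y,z): return np.array([O[0]+x*np.cos(ps)-y*np.sin(ps),O[1]+x*np.sin(ps)+y*np.cos(ps),z])
tip=(M@[0,.114,-.0024,1])[:3]; print('tip',tip, 'net',[(q['centre'],q['score']) for q in ctrl.place_of('side','spatula_tip')[:1]], 'pred',proj(c,tip).round(1))
for k,p in(('cover_lip',rw(-.036,0,.05)),('cover_hinge',rw(.036,0,.05))): print(k,[(q['centre'],q['score']) for q in ctrl.place_of('side',k)[:1]],proj(c,p).round(1))
u,v=map(int,proj(c,rw(-.06,0,.05))); cr=im[v-50:v+50,u-70:u+70]
cv2.imwrite('pics/'+sys.argv[1],cv2.resize(cr,None,fx=5,fy=5,interpolation=cv2.INTER_CUBIC)[:,:,::-1]); print('crop origin',u-70,v-50)
E
python3 d.py s3.png
```

```text
time_s: 7.08
ee_pos: [0.426, 0.1091, 0.0421]
eef_rot: [3.14, -0.0, 1.391]
force: [-0.6, -0.0, -0.5]
grip_width: 0.0116
[0.426  0.1091 0.0421]
tip [0.53812092 0.08873949 0.04465171] net [([311.0, 233.3], 0.65)] pred [310.7 230.8]
cover_lip [([294.9, 224.6], 0.77)] [291.6 226.6]
cover_hinge [] [264. 223.]
crop origin 231 177
```

View pics/s3.png

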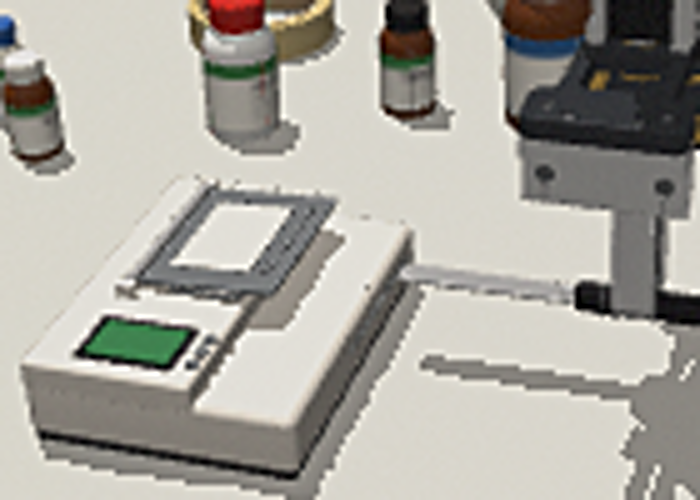

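```bash
python3 -m inch '[0,0.5,0.25,0,0,0,0, 0,1,0,0,0,0,0, 0,1,0,0,0,0,0, 0,1,0,0,0,0,0, 0,1,0,0,0,0,0, 0,0.7,0,0,0,0,0, 0,0.3,0,0,0,0,0, 0,0,0,0,0,0,0]'; python3 d.py s4.png
```

```text
time_s: 8.28
ee_pos: [0.4794, 0.0991, 0.0384]
eef_rot: [-3.141, 0.0, 1.391]
force: [0.0, 0.9, -0.9]
grip_width: 0.0111
[0.4794 0.0991 0.0384]
tip [0.59154265 0.07870278 0.0407684 ] net [([275.8, 226.5], 0.32)] pred [289.5 229.3]
cover_lip [([296.7, 225.2], 0.9)] [291.6 226.6]
cover_hinge [([263.4, 220.9], 0.85)] [264. 223.]
crop origin 231 177
```

View pics/s4.png

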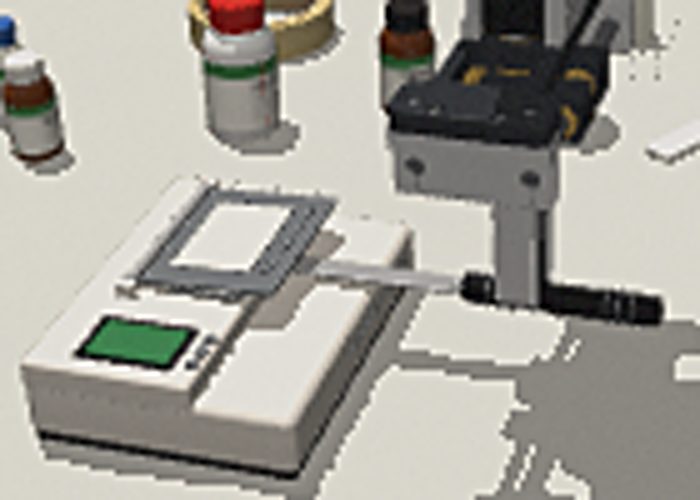

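The blade (crop 310,265) goes under the lip. Levering along the hinge arc.

```bash
python3 -m inch '[0,0,-0.35,0,0,0,0, 0,0,-0.35,0,0,0,0, 0,0.03,-0.96,0,0,0,0, 0,0.18,-0.94,0,0,0,0, 0,0.32,-0.9,0,0,0,0, 0,0.45,-0.86,0,0,0,0, 0,0.57,-0.77,0,0,0,0, 0,0.68,-0.68,0,0,0,0, 0,0,0,0,0,0,0]'; python3 d.py s5.png
```

```text
time_s: 9.6
ee_pos: [0.502, 0.095, 0.097]
eef_rot: [3.141, -0.0, 1.391]
force: [0.7, -0.6, 0.3]
grip_width: 0.0113
[0.502 0.095 0.097]
tip [0.61419692 0.07463653 0.09946089] net [([276.3, 208.6], 0.63)] pred [278.7 206.9]
cover_lip [([282.1, 205.6], 0.47)] [291.6 226.6]
cover_hinge [([261.5, 222.9], 0.9)] [264. 223.]
crop origin 231 177
```

View pics/s5.png

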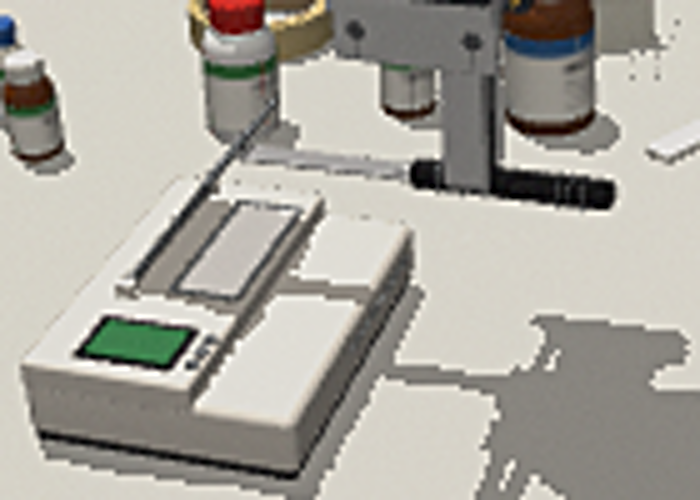

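```bash
python3 -m inch '[0,0.77,-0.57,0,0,0,0, 0,0.85,-0.44,0,0,0,0, 0,0.91,-0.32,0,0,0,0, 0,0.94,-0.17,0,0,0,0, 0,0.96,-0.04,0,0,0,0, 0,0.95,0.11,0,0,0,0, 0,0.6,0.12,0,0,0,0, 0,0,0,0,0,0,0, 0,0,0,0,0,0,0]'; python3 d.py s6.png
```

```text
time_s: 10.92
ee_pos: [0.56, 0.0845, 0.1096]
eef_rot: [-3.141, 0.0, 1.391]
force: [-0.6, 0.7, -0.6]
grip_width: 0.0111
[0.56   0.0845 0.1096]
tip [0.67221344 0.06408816 0.11198857] net [([254.0, 199.2], 0.5)] pred [255.4 199.5]
cover_lip [([255.4, 196.7], 0.96)] [291.6 226.6]
cover_hinge [([265.9, 222.5], 0.77)] [264. 223.]
crop origin 231 177
```

View pics/s6.png

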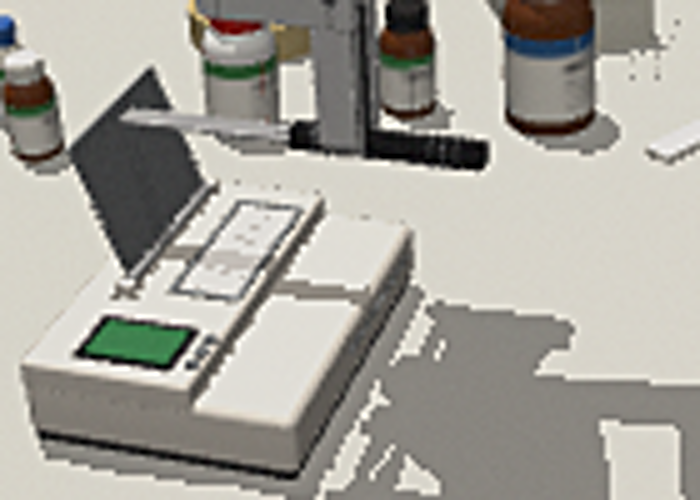

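```bash
python3 -m inch '[0,-1,0,0,0,0,0, 0,-3,0,0,0,0,0, 0,-4,0,0,0,0,0, 0,-4,0,0,0,-0.15,0, 0,0,0,0,0,-0.15,0, 4,1.2,0,0,0,0,0, 4.5,1.3,0,0,0,0,0, 4.5,1.3,0,0,0,0,0, 4.5,1.3,0,0,0,0,0, 3.6,1.1,2,0,0,0,0, 0,0,3,0,0,0,0, 0,0,2,0,0,0,0, 0,0,0,0,0,0,0]'
python3 - <<'E'
from h import *
goto([.478,.323,.004],1.691)
E
```

```text
time_s: 12.75
ee_pos: [0.4772, 0.3224, 0.0385]
eef_rot: [-3.139, 0.001, 1.691]
force: [-0.3, -0.0, -0.2]
grip_width: 0.0113
turn wz 0.0002 then shift cm [0.06 0.1  3.45] rows 1.0
```

```bash
python3 -m inch '[0,0,1.5,0,0,0,0, 0,0,1,0,0,0,0, 0,0,0.5,0,0,0,0, 0,0,0.25,0,0,0,0, 0,0,0.15,0,0,0,0, 0,0,0.05,0,0,0,0, 0,0,0,0,0,0,0,0,0,0,0,0,0,0]'
```

```text
time_s: 13.75
ee_pos: [0.4784, 0.3228, 0.0053]
eef_rot: [3.141, -0.0, 1.691]
force: [-0.2, 0.8, 0.5]
grip_width: 0.0111
```

```bash
python3 -m inch '[0,0,0.1,0,0,0,0, 0,0,0.05,0,0,0,0, 0,0,0,0,0,0,0, 0,0,0,0,0,0,0.2, 0,0,0,0,0,0,0.4, 0,0,0,0,0,0,0.4, 0,0,-0.5,0,0,0,0.4, 0,0,-3,0,0,0,0.4, 0,0,-4,0,0,0,0.4, 0,0,-6,0,0,0,0.4, 0,0,0,0,0,0,0.4]'
python3 - <<'E'
from h import *
c,im,d=shot('wrist','w7.png')
for k,z in (('spatula',0),('spatula_tip',.006)):
    for q in ctrl.place_of('wrist',k)[:1]: print(k,q['score'],q['centre'],atz(c,q['centre'],z))
goto([.46,-.31,.24],18.7/57.3)   # cassette region, jaw axis across cassette
goto([.46,-.31,.24],None)
E
```

```text
time_s: 15.12
ee_pos: [0.4801, 0.3238, 0.1437]
eef_rot: [3.134, -0.003, 1.691]
force: [-0.8, -0.3, -0.5]
grip_width: 0.0374
spatula 0.88 [319.8, 173.4] [0.46065207 0.31805114 0.        ]
spatula_tip 0.73 [321.2, 291.1] [0.59342426 0.3353485  0.006     ]
turn wz 1.3646 then shift cm [-21.99  59.33 -10.25] rows 10.0
turn wz 0 then shift cm [-62.59  -9.38 -10.17] rows 11.0
```

```bash
python3 -m inch '[0,0,-1.3,0,0,0.171,0.5, 0,0,-1.3,0,0,0.171,0.5, 0,0,-1.3,0,0,0.171,0.5, 0,0,-1.3,0,0,0.171,0.5, 0,0,-1.3,0,0,0.171,0.5, 0,0,-1.3,0,0,0.17,0.5, 0,0,-1.3,0,0,0.17,0.5, 0,0,-1.3,0,0,0.17,0.5, -2,5.4,0,0,0,0,0.5, -2,5.4,0,0,0,0,0.5, -2,5.4,0,0,0,0,0.5, -2,5.4,0,0,0,0,0.5, -2,5.4,0,0,0,0,0.5, -2,5.4,0,0,0,0,0.5, -2,5.4,0,0,0,0,0.5, -2,5.4,0,0,0,0,0.5, -2,5.4,0,0,0,0,0.5, -2,5.4,0,0,0,0,0.5]'
python3 -m inch '[-2,5.3,4,0,0,0,0.5, 0,0,4,0,0,0,0.5, 0,0,0,0,0,0,0.5, 0,0,0,0,0,0,0.5]'
cat > e.py <<'E'
from h import *
M=T(); print(M[:3,3].round(4))
c,im,d=shot('wrist','w8.png'); P=cloud(c,d)
m=(P[...,2]>.03)&(P[...,2]<.055)&(np.hypot(P[...,0]-.482,P[...,1]+.312)<.12)
print('carton',m.sum(),cv2.minAreaRect(P[m][:,:2].astype(np.float32)))
m&=(P[...,2]>.0407); m=cv2.morphologyEx(m.astype(np.uint8),cv2.MORPH_OPEN,np.ones((3,3)))
n,l,s,_=cv2.connectedComponentsWithStats(m)
for i in range(1,n):
    if s[i,4]>100: print(s[i],cv2.minAreaRect(P[l==i][:,:2].astype(np.float32)),P[l==i][:,2].mean())
for q in ctrl.place_of('wrist','cassette')[:2]: print(q,atz(c,q['centre'],.038))
E
python3 e.py
```

```text
time_s: 17.52
ee_pos: [0.4612, -0.2546, 0.2413]
eef_rot: [-3.14, 0.001, 0.326]
force: [1.4, 0.2, -0.2]
grip_width: 0.0468
time_s: 18.02
ee_pos: [0.4605, -0.3036, 0.1677]
eef_rot: [3.141, -0.0, 0.327]
force: [0.4, 0.3, 0.8]
grip_width: 0.0469
[ 0.4605 -0.3036  0.1677]
carton 9252 ((0.4843950569629669, -0.31134796142578125), (0.08821505308151245, 0.12572388350963593), 18.8081111907959)
[ 324  183   29   65 1176] ((0.48151177167892456, -0.31679683923721313), (0.019020196050405502, 0.0690314844250679), 8.673392295837402) 0.04260458887489664
{'centre': [334.7, 212.6], 'score': 0.86} [ 0.4777831  -0.31559602  0.038     ]
{'centre': [242.5, 126.3], 'score': 0.82} [ 0.36496211 -0.26241386  0.038     ]
```

View pics/w8.png

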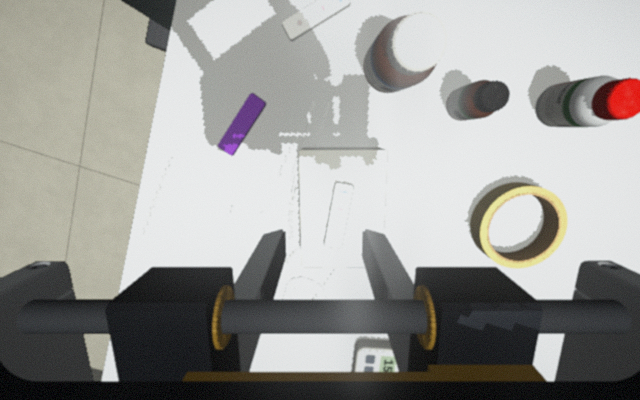

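Run:
```python
from h import *
goto([.4815,-.3168,.060],.1514)
```

```text
turn wz 0.1754 then shift cm [ 1.84  1.58 10.83] rows 2.0
```

```bash
python3 -m inch '[0,0,1,0,0,0.175,0.45, 1,0.8,3,0,0,0,0.45, 0.84,0.78,4,0,0,0,0.45, 0,0,2.8,0,0,0,0.4, 0,0,0,0,0,0,0.4, 0,0,0,0,0,0,0.4]' 15
python3 - <<'E'
from h import *
goto([.4815,-.3168,.0395],.1514)
E
```

```text
time_s: 18.88
ee_pos: [0.4815, -0.317, 0.0606]
eef_rot: [3.14, -0.002, 0.151]
force: [-0.0, -0.3, -0.2]
grip_width: 0.0378
turn wz 0.0 then shift cm [ 0.   -0.03  2.11] rows 1.0
```

```bash
python3 -m inch '[0,0,1.1,0,0,0,0.4, 0,0,0.7,0,0,0,0.4, 0,0,0.3,0,0,0,0.4, 0,0,0,0,0,0,0.4, 0,0,0,0,0,0,0.1, 0,0,0,0,0,0,0.1, 0,0,0,0,0,0,0, 0,0,0,0,0,0,0, 0,0,0,0,0,0,0]' 15
```

```text
time_s: 20.0
ee_pos: [0.481, -0.3171, 0.0383]
eef_rot: [3.141, -0.001, 0.151]
force: [-0.8, -0.2, 5.3]
grip_width: 0.0197
```

```bash
python3 -m inch '[0,0,-0.5,0,0,0,0, 0,0,-2,0,0,0,0, 0,0,-4,0,0,0,0, 0,0,-5,0,0,0,0, 0,0,-5,0,0,0,0, 0,0,0,0,0,0,0, 0,0,0,0,0,0,0]'
cat > f.py <<'E'
from h import *
M=T(); print(M[:3,3].round(4)); 
c,im,d=shot('wrist','w9.png'); P=cloud(c,d); Q=(P-M[:3,3])@M[:3,:3]
m=(abs(Q[...,2])<.012)&(abs(Q[...,0])<.012)&(abs(Q[...,1])<.06)&(d>0)
q=Q[m]; print(m.sum(),q.min(0),q.max(0), cv2.minAreaRect(q[:,:2].astype(np.float32)), 'z vs y',np.polyfit(q[:,1],q[:,2],1))
O=np.array([.6206,.0750]); goto([*O,.21],-.1766)
E
python3 f.py
```

```text
time_s: 20.88
ee_pos: [0.4804, -0.3165, 0.2019]
eef_rot: [-3.141, 0.001, 0.151]
force: [-0.6, 0.2, 0.1]
grip_width: 0.0198
[ 0.4804 -0.3165  0.2019]
3629 [-0.01191711 -0.03505006 -0.0115963 ] [0.01199596 0.0341295  0.00159707] ((0.0006248289719223976, -0.0005354881286621094), (0.06931746751070023, 0.02383936382830143), 86.30028533935547) z vs y [-0.00395303 -0.00416942]
turn wz 0.3275 then shift cm [  6.94 -41.    -0.82] rows 7.0
```

View pics/w9.png

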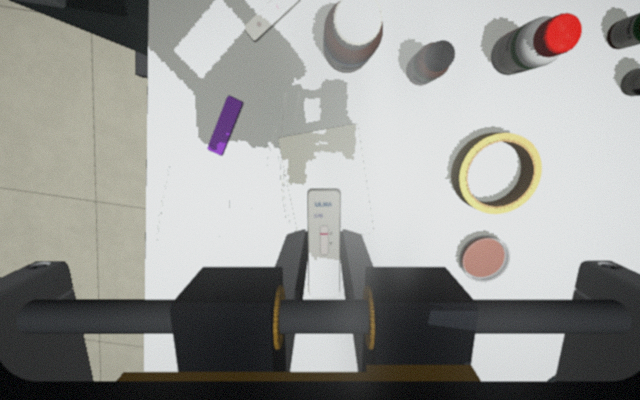

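```bash
python3 -m inch '[0,0,-0.4,0,0,0.164,0, 0,0,-0.4,0,0,0.164,0, 0.5,-3,0,0,0,0,0, 0.9,-5,0,0,0,0,0, 0.9,-5,0,0,0,0,0, 0.9,-5,0,0,0,0,0, 0.9,-5,0,0,0,0,0, 0.9,-5,0,0,0,0,0, 0.9,-5,0,0,0,0,0, 0.9,-5,0,0,0,0,0, 0.5,-3,0,0,0,0,0, 0,0,0,0,0,0,0, 0,0,0,0,0,0,0]'
cat > g.py <<'E'
from h import *
M=T(); print(M[:3,3].round(4)); 
c,im,d=shot('wrist','w10.png'); P=cloud(c,d)
for q in ctrl.place_of('wrist','glass_centre')[:1]: print('w',q,atz(c,q['centre'],.046))
m=(P[...,2]>.03)&(P[...,2]<.05)&(abs(P[...,0]-.62)<.14)&(abs(P[...,1]-.08)<.15)
m=cv2.morphologyEx(m.astype(np.uint8),cv2.MORPH_OPEN,np.ones((5,5)))>0
print(cv2.minAreaRect(P[m][:,:2].astype(np.float32)))
for n in('scene','side'):
    c2,i2,d2=shot(n,n+'10.png'); 
    for k,z in(('glass_centre',.046),('cover_lip',.12),('cover_hinge',.05)):
        for q in ctrl.place_of(n,k)[:1]: print(n,k,q,atz(c2,q['centre'],z))
    if n=='side':
        a=im; u,v=map(int,proj(c2,[.62,.07,.06])); b=cv2.resize(i2[v-62:v+63,u-100:u+100],(640,400),interpolation=cv2.INTER_CUBIC)
        cv2.imwrite('pics/w10b.png',cv2.resize(np.vstack([a,b]),(480,600))[:,:,::-1])
O=np.array([.6206,.0750]); goto([*O,.12],-.1766)
E
python3 g.py
```

```text
time_s: 22.55
ee_pos: [0.6243, 0.0733, 0.2096]
eef_rot: [3.141, 0.002, -0.177]
force: [-0.2, -0.1, -0.3]
grip_width: 0.0196
[0.6243 0.0733 0.2096]
w {'centre': [322.8, 188.9], 'score': 0.93} [0.62442344 0.07510625 0.046     ]
((0.6204748749732971, 0.10268522799015045), (0.17250999808311462, 0.12998461723327637), 79.71336364746094)
scene glass_centre {'centre': [337.6, 158.5], 'score': 0.9} [0.6326821  0.07540207 0.046     ]
scene cover_lip {'centre': [352.2, 139.1], 'score': 0.68} [0.67280015 0.05923323 0.12      ]
scene cover_hinge {'centre': [345.3, 155.2], 'score': 0.57} [0.65847191 0.06961635 0.05      ]
side cover_lip {'centre': [256.9, 195.3], 'score': 0.77} [0.66945222 0.05733711 0.12      ]
side cover_hinge {'centre': [262.3, 223.0], 'score': 0.63} [0.66031417 0.06886806 0.05      ]
turn wz -0.0006 then shift cm [-0.42 -0.04  9.07] rows 2.0
```

View pics/w10b.png

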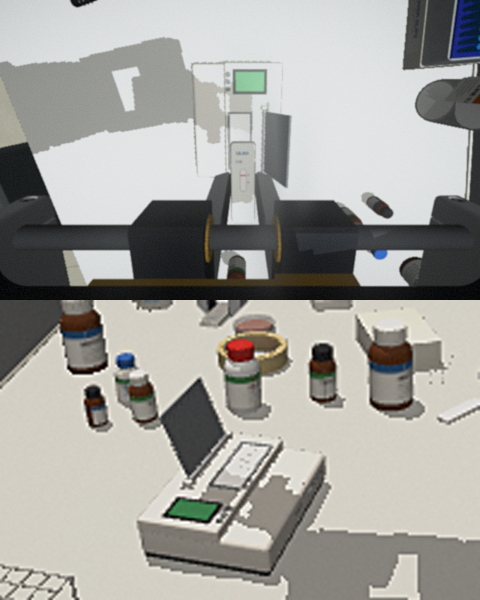

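Run:
```python
from h import *
im=cv2.imread('pics/w10.png',0); print(im[158:180:4,296:346])
print(im[140:162,318])
c=cam('wrist')
for uv in((304,165),(336,165),(319,151)): print(uv,atz(c,uv,.047)[:2])
```

```text
[[183 182 184 172 159 161 164 145 118 128 168 198 212 209 207 208 209 207
  207 211 209 209 209 208 210 207 208 211 207 205 204 206 207 202 203 211
  196 169 147 157 193 214 220 222 221 219 219 220 222 220]
 [177 183 184 176 158 164 169 146 122 130 165 194 205 211 209 207 209 207
  207 207 213 211 208 208 205 208 207 210 205 205 205 207 207 206 209 209
  193 172 140 147 181 211 223 217 223 218 220 219 220 219]
 [184 180 182 174 153 159 162 143 120 134 166 202 208 209 206 208 207 212
  208 211 209 208 208 209 206 207 205 206 205 208 204 202 206 203 208 206
  199 169 152 164 190 217 220 220 222 221 219 222 221 222]
 [227 228 227 212 174 174 179 161 141 135 169 203 222 221 214 212 211 208
  208 206 207 210 212 212 208 208 206 206 205 211 206 206 208 205 206 206
  195 167 142 142 178 212 217 222 219 219 217 221 219 220]
 [227 229 218 191 172 200 215 192 172 167 177 209 224 225 226 226 224 224
  228 224 225 224 221 221 221 220 219 219 216 216 209 212 207 203 206 209
  199 170 147 168 201 219 219 220 220 219 219 220 218 217]
 [227 227 228 211 195 201 211 193 168 161 177 211 225 224 222 222 225 223
  220 223 222 224 221 223 219 223 218 224 223 219 214 216 218 224 216 220
  206 172 157 176 205 216 224 220 221 220 220 216 220 220]]
[185 188 191 189 185 187 187 188 182 152 134 152 191 208 208 206 207 207
 209 208 205 207]
(304, 165) [0.6093982  0.10592132]
(336, 165) [0.64419753 0.09968857]
(319, 151) [0.62845633 0.11804435]
```

Run:
```python
from h import *
M=T()
for n in('wrist','side'):
    c,im,d=shot(n); P=cloud(c,d); Q=(P-M[:3,3])@M[:3,:3]
    print(n)
    for z in np.arange(0,-.16,-.01):
        m=(d>0)&(Q[...,2]<z)&(Q[...,2]>z-.01)&(abs(Q[...,0])<.12)&(abs(Q[...,1])<.08)
        if m.sum()>5: print(round(z,2),m.sum(),np.percentile(Q[m],[1,99],axis=0)[:,:2].round(3).tolist())
# cover plane
    m=(d>0)&(P[...,2]>.062)&(P[...,2]<.13)&(np.hypot(P[...,0]-.665,P[...,1]-.065)<.07)
    if m.sum()>30:
        O=np.array([.6214,.0765]);ps=-.1766; X=(P[m][:,0]-O[0])*np.cos(ps)+(P[m][:,1]-O[1])*np.sin(ps)
        print('cover x = a z + b',np.polyfit(P[m][:,2],X,1),m.sum(),P[m][:,2].max())
goto([.6214,.0765,.12],-.1766)
```

```text
wrist
0.0 3691 [[-0.013, -0.035], [0.015, 0.033]]
-0.01 328 [[-0.021, -0.01], [0.022, 0.007]]
-0.02 383 [[-0.021, -0.01], [0.022, 0.007]]
-0.03 459 [[-0.021, -0.01], [0.022, 0.006]]
-0.04 580 [[-0.021, -0.01], [0.022, 0.006]]
-0.05 510 [[-0.02, -0.01], [0.022, 0.005]]
-0.06 529 [[-0.016, -0.01], [0.017, -0.001]]
-0.07 290 [[-0.014, -0.01], [0.015, 0.009]]
-0.08 163 [[-0.011, -0.002], [0.012, 0.01]]
-0.09 1561 [[-0.077, -0.034], [0.075, 0.007]]
-0.1 9660 [[-0.078, -0.034], [0.079, 0.002]]
-0.11 25233 [[-0.073, -0.034], [0.074, -0.008]]
-0.12 16805 [[-0.042, -0.034], [0.033, -0.018]]
-0.13 11705 [[-0.058, -0.025], [0.058, -0.022]]
cover x = a z + b [0.35406127 0.01596227] 2725 0.1198157371681296
side
0.0 130 [[-0.021, -0.036], [0.018, 0.022]]
-0.01 70 [[-0.024, -0.012], [0.019, 0.007]]
-0.02 68 [[-0.024, -0.013], [0.021, 0.009]]
-0.03 76 [[-0.024, -0.012], [0.019, 0.011]]
-0.04 72 [[-0.023, -0.012], [0.022, 0.007]]
-0.05 76 [[-0.025, -0.011], [0.02, 0.007]]
-0.06 82 [[-0.024, -0.011], [0.021, 0.008]]
-0.07 76 [[-0.024, -0.012], [0.02, 0.007]]
-0.08 78 [[-0.024, -0.012], [0.021, 0.009]]
-0.09 92 [[-0.081, -0.034], [0.075, 0.016]]
-0.1 289 [[-0.082, -0.036], [0.078, 0.03]]
-0.11 499 [[-0.082, -0.036], [0.078, 0.029]]
-0.12 313 [[-0.088, -0.036], [0.084, 0.027]]
-0.13 479 [[-0.09, -0.036], [0.083, 0.021]]
-0.14 441 [[-0.088, -0.035], [0.086, 0.031]]
-0.15 175 [[-0.042, -0.026], [0.015, 0.014]]
cover x = a z + b [0.35418997 0.01420852] 554 0.11939263980988063
turn wz -0.0004 then shift cm [-0.37 -0.19  9.06] rows 2.0
```

```bash
python3 -m inch '[-0.37,-0.19,1,0,0,0,0, 0,0,3,0,0,0,0, 0,0,3,0,0,0,0, 0,0,3,0,0,0,0, 0,0,2,0,0,0,0, 0,0,1,0,0,0,0, 0,0,0,0,0,0,0, 0,0,0,0,0,0,0]'
python3 - <<'E'
from h import *
M=T(); c,im,d=shot('wrist'); P=cloud(c,d); Q=(P-M[:3,3])@M[:3,:3]
m=(d>0)&(abs(Q[...,0])<.008)&(abs(Q[...,1])<.06)&(Q[...,2]<.006)&(Q[...,2]>-.012)&(Q[...,1]<-.012)
print('cassette top rel TCP z',np.percentile(Q[m][:,2],[10,50,90]), 'world',np.median(P[m][:,2]))
m=(d>0)&(abs(Q[...,0])<.01)&(Q[...,2]>.02)&(Q[...,1]<-.036)&(Q[...,1]>-.041); print('glass z',m.sum(),np.median(P[m][:,2]))
goto([.6214,.0765,.0565],-.1766)
E
```

```text
time_s: 24.15
ee_pos: [0.6218, 0.0766, 0.0815]
eef_rot: [-3.141, -0.001, -0.177]
force: [0.7, 0.2, 0.6]
grip_width: 0.0197
cassette top rel TCP z [-0.00502634 -0.00423425 -0.00328772] world 0.08571622147949393
glass z 194 0.04623855860813389
turn wz -0.0004 then shift cm [-0.04  0.02  2.5 ] rows 1.0
```

```bash
python3 -m inch '[-0.04,0,1,0,0,0,0, 0,0,0.8,0,0,0,0, 0,0,0.5,0,0,0,0, 0,0,0.2,0,0,0,0, 0,0,0,0,0,0,0, 0,0,0,0,0,0,0, 0,0,0,0,0,0,0]'
python3 - <<'E'
from h import *
M=T(); c,im,d=shot('wrist'); P=cloud(c,d); Q=(P-M[:3,3])@M[:3,:3]
m=(d>0)&(abs(Q[...,0])<.008)&(abs(Q[...,1])<.036)&(Q[...,2]<.004)&(Q[...,2]>-.012)&(Q[...,1]<-.012)
print('top z',np.median(P[m][:,2]),ctrl.get_obs()['eef_rot'],M[:3,3])
c2,i2,d2=shot('side'); u,v=map(int,proj(c2,[.6,.07,.06]))
b=cv2.resize(i2[v-75:v+75,u-100:u+100],(640,480),interpolation=cv2.INTER_CUBIC)
cv2.imwrite('pics/end.png',b[:,:,::-1])
P2=cloud(c2,d2); m=(d2>0)&(P2[...,2]>.062)&(P2[...,2]<.13)&(np.hypot(P2[...,0]-.672,P2[...,1]-.065)<.06)
O=np.array([.6214,.0765]);ps=-.1766; X=(P2[...,0]-O[0])*np.cos(ps)+(P2[...,1]-O[1])*np.sin(ps); m&=X>.03
print('cover',np.polyfit(P2[m][:,2],X[m],1))
for k,z in (('big_bottle',0),('mid_bottle',0),('small_bottle',0),('spare_cassette',0),('spatula',0)):
    for q in ctrl.place_of('side',k)[:1]: print(k,np.round(q['centre']),round(q['score'],2))
E
```

```text
time_s: 25.08
ee_pos: [0.6211, 0.0767, 0.0558]
eef_rot: [-3.142, -0.0, -0.177]
force: [-0.5, 0.2, -1.0]
grip_width: 0.0197
top z 0.06004107439158163 [-3.14152214e+00 -2.44828609e-04 -1.76989001e-01] [0.62106992 0.07666236 0.05580107]
cover [0.34887574 0.01477955]
big_bottle [342. 196.] 0.77
mid_bottle [265. 224.] 0.53
small_bottle [312. 198.] 0.71
spare_cassette [279. 241.] 0.52
spatula [340. 318.] 0.96
```

View pics/end.png

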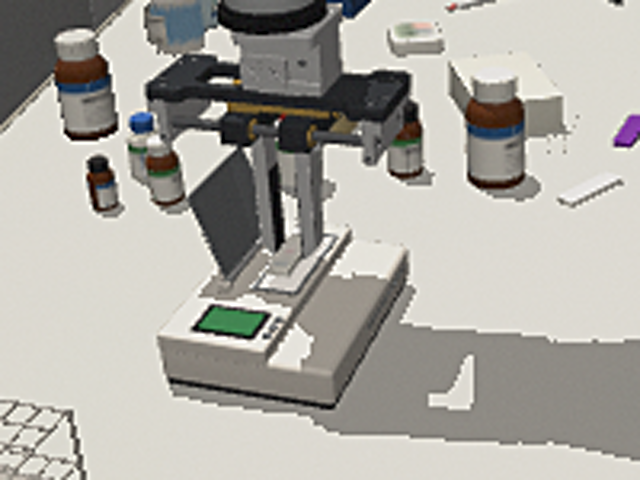

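The cassette is held over the glass (around 295,265) and the cover leans back at (230,215), clear of the fingers. I'll raise it half a millimetre and hand in.

```bash
python3 -m inch '[0,0,-0.06,0,0,0,0, 0,0,0,0,0,0,0, 0,0,0,0,0,0,0]' && python3 -c "
from station import ctrl
print(ctrl.hand_in())"
```

```text
time_s: 25.8
ee_pos: [0.621, 0.0766, 0.0562]
eef_rot: [3.142, 0.0, -0.177]
force: [0.2, 0.1, 0.8]
grip_width: 0.0198
the job is handed in; nothing more can be done
None
```

The job is handed in at 25.8 s. The cover is levered open and the spatula is back at its original spot on the bench. The gripper holds the cassette level over the reader's glass.

- **Cover:** it leans back to about 1.91 rad, measured from depth in the wrist and side views. It was the same after the cassette came down.
- **Cassette:** its underside is about 10 mm above the glass. It is within about 1–2 mm of my estimate of the middle, with its long side along the glass. It was carried over the bottles at about 0.21 m, against 0.105 m for the tallest.
- **Clearance:** the fingers were about 1 cm or more from the cover, and the gripper's body about 3 cm above its lip. I saw no contact, and the force readings at each stop stayed below about 6 N.
- **Other things:** the big bottle, the small bottle and the spatula were found at their earlier pixels in the last side view.

**Checks that disagreed or failed:**
- The cameras differed by up to 5 mm on the position of the glass centre, and one network reading from the scene camera was about 11 mm off. I used the wrist camera's depth and the glass frame's edges.
- In the last side view, the network's results for the middle bottle (mostly hidden behind the gripper) and the spare cassette fell on the reader, so they are not valid. The final picture shows the spare cassette still lying in front of the bottles. I did not re-measure either one.

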